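Load a sample cassette into the dispensing stand and bring its port under the needle

TASK

Load the sample cassette into the dispensing stand: on the empty part of the bed, well to one side of the needle, tuck its thin tongue under the lip of the rear rail, lower its front edge behind the front curb so that it lies flat, and let go. Then take it again by its thumb grip and slide it along the bed until the middle of its round sample port is straight below the needle tip, and leave it there. Do not knock the needle or its syringe head, and leave the petri dish and the small carton where they are.

Things in the scene. Friction and masses are not known exactly. Their poses are not given: they have to be found in the camera images.
- stand: Fixed bench dispensing stand: grey base plate 196 mm deep (x), 300 mm long (y), with a flat steel bed and behind it a gantry: two posts, 152 mm high, and two cross rods. Origin: middle of its underside, on the table; x to the back (gantry side), y along the bed, z up.
- bed_mid (a point): Middle of the bed's top face, 20 mm above the table, at x = -15 mm in the stand's frame; axes as the stand's. The seated cassette's centre lies on the line through it along y, with 1 mm play to front and back, and slides easily along y (polished steel, friction about 0.2). Low end stops (5 mm high) close the bed 139 mm to either side.
- lip_edge (a point): Middle of the front edge of the rear rail's lip, at its underside, at x = +38 mm, z = 29 mm in the stand's frame: 9 mm above the bed. The lip is 4 mm thick and covers the rearmost 10 mm of the bed along its whole length; the rail's upright face behind, where the tongue stops, is at x = +48 mm.
- curb_top (a point): Middle of the front curb's inner top edge, at x = -76 mm, z = 26 mm in the stand's frame: the curb stands 6 mm above the bed along its whole length, 124 mm in front of the rear rail's face. The seated cassette (122 mm) lies between.
- dispensing_head: Fixed syringe head on the cross rods, its place along the bed varies: a 44 mm wide block at the rods, a forward arm, and an upright 17 mm thick syringe (reaching up to 193 mm above the table; clamp 26 mm wide along y) with a blunt 3 mm thick needle below. Origin: the needle tip; axes as the stand's. It reaches 12 mm in front (-x) of the needle.
- needle_tip (a point): The lower end of the needle, 54 mm above the table, at x = +11 mm in the stand's frame; it clears the rim of the port of a seated cassette by 9 mm.
- cassette_centre (a point): Loose flat plastic sample cassette (grey below, white above, 0.2 kg), 122 mm long (x), 60 mm wide (y), body 20 mm thick. Point: middle of length and width, 10 mm above the underside. x points to the tongue end, z up. The body spans x = -60 to +46 mm with straight sides that can be gripped across y; from +46 to +62 mm there is only the tongue.
- tongue (a point): Middle of the end edge of the cassette's tongue: a flat 5 mm thick, 16 mm long, 60 mm wide strip flush with the underside; 62 mm from the cassette's centre along its x, 2.5 mm above the underside.
- port (a point): Centre of the rim of the cassette's sample port, a raised round collar (rim 20 mm outside, 13 mm inside), 26 mm along x and 10 mm along +y from the cassette's centre, 25 mm above its underside.
- thumb_grip (a point): Upright thumb grip on top of the cassette at the end away from the tongue: 26 mm long (x), 11 mm thick (y), standing from 20 to 40 mm above the underside. This point is at x = -42 mm, y = 0 from the cassette's centre, 30 mm above the underside, in the middle of the grip.
- cassette: The cassette as a whole: origin at the middle of its underside, axes as at cassette_centre.
- petri_dish: Bystander: lidded petri dish, 62 mm across, 16 mm high, origin at the centre of its underside. Not to be moved.
- cover_glass_box: Bystander: small white and blue carton, 50 x 56 x 22 mm, origin at the centre of its underside. Not to be moved.

How it is judged (in metres and radians):
On the way, in this order (a step that is already met when the one before it is completed fails the run):
1. the cassette lies flat in the bed, tongue under the lip, its port at least 40 mm to one side of the needle, and is let go (x of tongue in the frame of stand between 0.043 and 0.052 m and z of tongue in the frame of stand between 0.0195 and 0.0255 m and z of thumb_grip in the frame of stand below 0.0525 m and x of thumb_grip in the frame of stand above -0.062 m and angle between port's own z axis and vertical below 0.04 rad and horizontal distance between port and needle_tip above 0.04 m and contact force between the fingers and cassette below 0.05 N), for 0.2 s.
2. the cassette is taken again by its thumb grip (distance between the grasp point and thumb_grip below 0.035 m and contact force between the fingers and cassette above 1 N), for 0.2 s.
At the end, for the whole second after the job is handed in: the cassette lies flat in the bed with its tongue at least 5 mm under the lip and its front edge down behind the curb, at rest, the middle of its port within 4 mm horizontally of the needle tip (x of tongue in the frame of stand between 0.043 and 0.052 m and z of tongue in the frame of stand between 0.0195 and 0.0255 m and z of thumb_grip in the frame of stand below 0.0525 m and x of thumb_grip in the frame of stand above -0.062 m and angle between port's own z axis and vertical below 0.04 rad and horizontal distance between port and needle_tip below 0.004 m and linear speed of cassette below 0.01 m/s); the robot touches nothing.
It fails at once if the needle or its syringe head is pushed with more than 2 N (contact force between dispensing_head and anything else above 2 N).
It fails at once if the petri dish or the small carton is moved by more than 15 mm (distance of any of petri_dish, cover_glass_box from where it was at the start of the episode above 0.015 m).
It also fails if it takes over 51 s, if anything falls off the work surface, if the arm or the gripper's body presses on something with over 40 N, if the wrist force passes 120 N, or if a joint passes its speed limit or range.

ROBOT

A 6-joint arm with a two-finger parallel gripper is mounted at the origin on a cart in front of the work surface, level with it; the furniture and walls round the work are solid. World frame = base frame: x ahead of the robot, y to its left, z up, the work surface at z = 0. Lengths are in mm, angles in rad, forces in N, time in s.
With the tool pointing down it reaches from about 275 to 725 mm from the base axis. Payload 15.9 kg.
Tool frame: the origin (TCP) lies at the very end of the fingers, on their centre line; the grasp point (between the pads) lies 19 mm behind it; y points along the fingers, x is the direction in which the jaws open and shut, and the axes are right-handed (so a half turn about y gives the same grasp; the last joint's range is limited). The gripper opens to 85 mm and grips with 20 to 120 N. Pads are 22 mm wide; open, the fingers measure 114 mm over their backs; the gripper's body (76 mm by 85 mm) begins 54 mm behind the grasp point. The pads swing forward as they close: fully open they stand 13 mm farther back than shut.
Start: joints at [-1.195, 0.213, -0.034, 1.323, 0, 1.571], TCP at [183.501, -465.094, 231.306] pointing down, gripper open.
Joint ranges: [-2.98, 2.98], [-0.74, 1.72], [-1.14, 1.35], [-2.1, 2.04], [-1.57, 1.44], [-3.14, 3.14]. Speed limits (rad/s): [1.89, 1.89, 2.39, 2.57, 3.14, 3.14].

INTERFACE

Orientations are given as a unit quaternion [w, x, y, z].
In Python, from cell import readout, imaging, r gives the robot as it stands.
- The arm moves only by the shell command python3 -m inch 'ROWS' [OPENING] [FORCE]. ROWS is text: rows parted by semicolons, each of 6 numbers parted by spaces: the shift along the tool's x, y, z in m, then the turn, a rotation vector about the tool's x, y, z in rad. A call has 1 to 20 rows; each row shifts and turns the pose as measured when the row begins, along the tool's axes as they then stand; what a row does not reach is not made up. A row lasts 1/10 s, in which the tool goes at most 50 mm and 8.59 degrees, less where a joint would pass 70% of its speed; a pose out of reach is approached as far as the arm can. A call is refused whole if a number of a shift passes 0.05 or a number of a turn 0.15, either way. A call with a gripper value outside its range is refused whole. OPENING is the finger opening in m, from 0 to 0.0854, set as the call begins (- or left out, the last holds). The fingers move at their own pace and stop on an object; FORCE is the grip in N (left out, the last holds). Time passes only in rows, so rows that do not move let the fingers close. It gives the time, the measured TCP pose, the force and the opening at its end, in the units of the state.
- readout.sense(): the state, without advancing time (a new reading comes with each control period).
- imaging.get_image(name): name is "scene" or "top"; returns a dict with "img" (420x560x3 uint8, red, green, blue), "range_z" (420x560 float32, mm along the optical axis (not along the pixel's ray), 0 where there is no reading), "fx", "fy", "cx", "cy" (pixels), "k1" (the pictures are not rectified: a ray, as slopes to the right and down, at radius r is drawn at 1 + k1 r^2 times it, then the intrinsics apply), "R" (3x3) and "t" (3): a world point X has camera coordinates R X + t. Camera axes: x right, y down, z forward; pixel columns grow to the right and rows downward; lengths in mm; the calibration is good to about 2 mm. A picture is of the moment at which its call begins.
- r.finish_job(): hands the job in, once; it reports no verdict.
Trained networks look in a picture, given as the dict that the camera call returned (one of the last four; its "shot" number tells which), for a name from the list of things; names that differ only in an ending like _2 or _b are one class to them, and where a whole thing is asked for, a point or a joint stands for the part that bears it (a point fixed in the world has none). Each returns a list of dicts, best first, with "p" (0 to 1); they miss things now and then, are a little off and sometimes report something else, mostly with a low value. They report only what shows in the picture. A call takes as long as a camera call.
- imaging.cut_out(picture, query): "pixels" (420x560 bool, what is visible of it) and "uv" ([column, row] in pixels, amid what is visible of it).
The state is a dict: "time_s": time; "q": joint angles; "joint_vel": joint speeds; "effort": joint torques, N m; "eef_pos": TCP position; "eef_rot": TCP orientation; "contact_force": force on the tool from outside, world axes, zero at the start; "torque": the same for the moment, N m; "finger_gap": finger opening in mm.
Only numpy, scipy, OpenCV 4.12 (cv2) and the standard library are available. Lean on these libraries where they do the work, as an engineer would, in place of code of your own. Each camera call takes 0.05 s, during which the arm holds its last target. There are 200 camera calls.

## Working session

There is one attempt and no reset: what is moved stays moved. The work goes in short steps, Python scripts to look and compute and a shell command to move; the robot and the scene stay as the last step left them, time stands still between calls to the robot, and variables do not carry over. Pictures are saved under pics/ and viewed, about 8 in all and at most 12, crops included, and the job is handed in when it is done.

```bash
ls; mkdir -p pics
cat > h.py <<'E'
import numpy as np, cv2
from cell import readout, imaging, r
def world(p, mask=None):
    z=p["range_z"].astype(float); v,u=np.nonzero((z>0) if mask is None else (mask&(z>0)))
    xd=(u-p["cx"])/p["fx"]; yd=(v-p["cy"])/p["fy"]
    x,y=xd.copy(),yd.copy()
    for _ in range(8):
        s=1+p["k1"]*(x*x+y*y); x,y=xd/s,yd/s
    zz=z[v,u]; C=np.stack([x*zz,y*zz,zz],1)
    return (C-np.array(p["t"]))@np.array(p["R"]), u, v
def proj(p,X):
    c=np.array(p["R"])@np.array(X,float)+np.array(p["t"]); x,y=c[0]/c[2],c[1]/c[2]; s=1+p["k1"]*(x*x+y*y)
    return p["fx"]*x*s+p["cx"],p["fy"]*y*s+p["cy"]
def save(p,n): cv2.imwrite("pics/"+n+".png",np.ascontiguousarray(p["img"][:,:,::-1]))
E
python3 - <<'E'
from h import *
np.set_printoptions(precision=1,suppress=True)
print(readout.sense())
for c in ("top","scene"):
    p=imaging.get_image(c); save(p,c+"0")
    print(c,p["fx"],p["k1"],-np.array(p["R"]).T@np.array(p["t"]))
    for q in ("stand","dispensing_head","cassette","thumb_grip","port","tongue","needle_tip","lip_edge","petri_dish","cover_glass_box"):
        d=imaging.cut_out(p,q)
        for o in d[:1]:
            W,u,v=world(p,o["pixels"])
            print(q,len(d),round(o["p"],2),np.array(o["uv"]),o["pixels"].sum(),np.median(W,0),np.percentile(W,2,0),np.percentile(W,98,0))
E
```

```text
pics
{'time_s': 0.0, 'q': array([-1.2,  0.2, -0. ,  1.3,  0. ,  1.6]), 'joint_vel': array([ 0.,  0., -0.,  0.,  0.,  0.]), 'effort': array([  0. , -68.6,  48.7,   0. ,   0. ,  -0. ]), 'eef_pos': array([ 183.4, -464.8,  230.8]), 'eef_rot': array([ 0.6, -0.6,  0.4, -0.4]), 'contact_force': array([ 0.1,  0. , -0.2]), 'torque': array([ 0.,  0., -0.]), 'finger_gap': 85.41866717117685}
top 382.22364278631085 0.0023590774512404593 [407.5 137.8 905.6]
stand 1 0.66 [330.7 192.7] 11326 [495.7   4.5  21.5] [ 397.5 -146.8   16.1] [582.3 139.9 148.9]
dispensing_head 3 0.82 [355.4 157.1] 941 [558.  -31.2 150.6] [490.3 -58.6  21.8] [598.3 -11.7 194.9]
cassette 1 0.6 [194.2 212. ] 1333 [461.5 323.3  20.8] [407.6 280.7   4.7] [521.2 363.1  40.6]
thumb_grip 1 0.82 [188.7 211.7] 1358 [462.7 323.4  20.8] [407.7 282.4   4.6] [521.3 365.1  40.6]
port 1 0.91 [190.6 211.1] 1424 [463.3 322.1  20.7] [407.7 280.6   1.7] [521.3 366.7  40.5]
tongue 1 0.88 [193.8 213.5] 1436 [461.3 322.   20.6] [405.6 280.6   1.1] [520.9 365.2  40.5]
needle_tip 1 0.63 [354.2 154.7] 853 [556.5 -30.7 152.6] [490.3 -53.8 124.1] [596
[... 642 characters left out ...]
 2.4] [514.8 364.5  36.1]
thumb_grip 1 0.57 [223.4 268.9] 1637 [452.3 331.9  19.7] [401.2 281.2   0.6] [517.9 365.5  38.4]
port 1 0.96 [225.7 268.9] 1542 [451.7 331.6  19.8] [402.  288.8   2.8] [518.6 364.4  38.2]
tongue 2 0.83 [222.9 270.3] 1602 [451.2 331.7  19.7] [401.2 287.1   1.9] [520.4 365.1  38.2]
needle_tip 2 0.67 [291.4 154.8] 713 [544.8 -27.  133.1] [ 489.3 -195.    78.8] [658.4 -11.3 180.3]
lip_edge 1 0.81 [291.1 203.5] 5748 [506.3  47.3  19.3] [ 394.2 -144.     6.7] [584.8 144.6 145. ]
petri_dish 1 0.79 [295.3 261.9] 607 [367.4 221.8  14.6] [340.9 177.4  -1.2] [402.5 244.9  16.3]
cover_glass_box 2 0.73 [191.1 232. ] 162 [585.4 264.8  19.8] [580.5 250.6   2.2] [629.6 281.4  22. ]
```

Run:
```python
from h import *
a=cv2.imread("pics/top0.png"); b=cv2.imread("pics/scene0.png")
A=cv2.resize(a[110:290,140:460],(800,450),interpolation=cv2.INTER_CUBIC); cv2.imwrite("pics/topc.png",A)
B=cv2.resize(b[110:310,170:420],(750,600),interpolation=cv2.INTER_CUBIC); cv2.imwrite("pics/scenec.png",B)
```

```text
(no output)
```

View pics/topc.png

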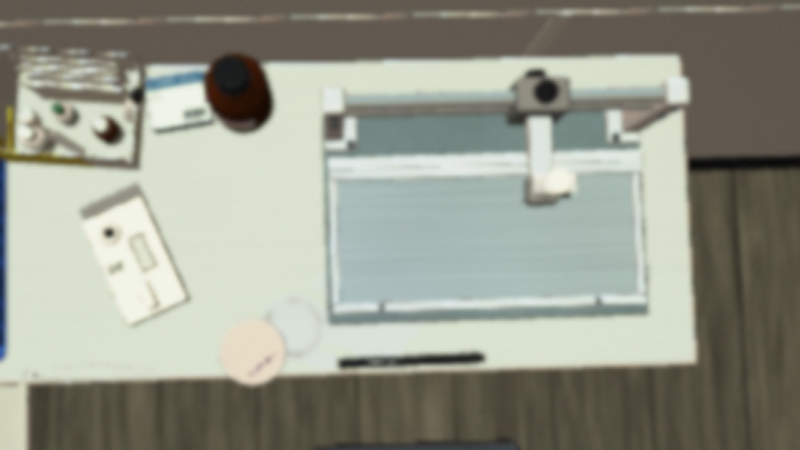

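View pics/scenec.png

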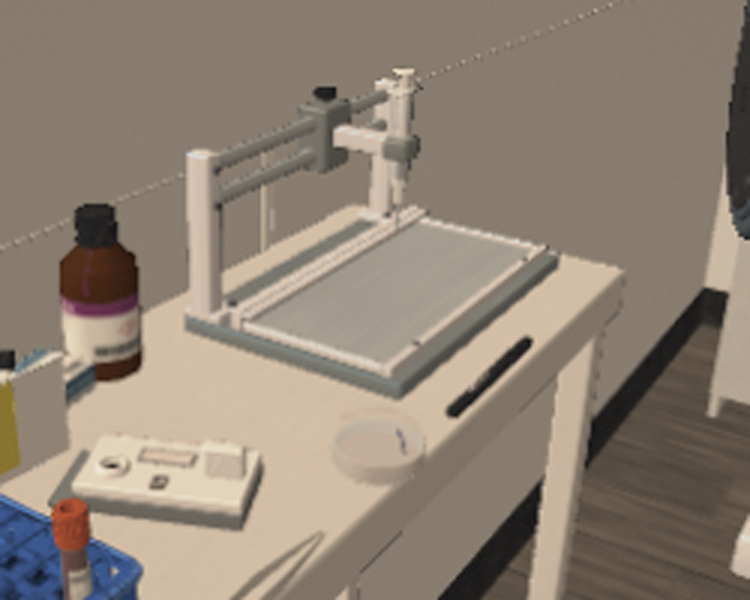

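The top crop shows the cassette at about (135,255), with its tongue toward the upper left and the grip at the lower right near (150,295). The stand is slightly turned, and the head is right of centre at (550,185). The scene crop agrees: the grip is on the near end at (225,460) and the bed's left side (+y) is empty. Next I'll fit poses.

```bash
cat > fit.py <<'E'
from h import *
np.set_printoptions(precision=1,suppress=True)
from scipy.optimize import minimize
def rect(P):
    (c,s,a)=cv2.minAreaRect(P.astype(np.float32)); return np.array(c),s,a
def clean(W,r=6,n=4):
    from scipy.spatial import cKDTree
    t=cKDTree(W); return W[np.array([len(x) for x in t.query_ball_point(W,r)])>=n]
def cassette(p):
    o=imaging.cut_out(p,"cassette")[0]
    m=cv2.dilate(o["pixels"].astype(np.uint8),np.ones((5,5)))>0
    return clean(world(p,m)[0])
E
python3 - <<'E'
from fit import *
for c in ("top","scene"):
    p=imaging.get_image(c)
    W=cassette(p)
    top=W[(W[:,2]>17)&(W[:,2]<23.5)]; g=W[W[:,2]>(36.5 if c=="top" else 33)]
    print(c,"cass body top",rect(top[:,:2]),"z",np.median(top[:,2]),"grip",rect(g[:,:2]),len(g),g.max(0))
    A=W[W[:,2]>3.5]; print("  all",rect(A[:,:2]))
    A,u,v=world(p); 
    S=A[(A[:,0]>380)&(A[:,0]<620)&(A[:,1]>-175)&(A[:,1]<175)]
    for nm,lo,hi in(("bed",18,23),("all",12,40)):
        q=clean(S[(S[:,2]>lo)&(S[:,2]<hi)]); print("  stand",nm,rect(q[:,:2]),np.median(q[:,2]))
    q=S[(S[:,2]>30)&(S[:,2]<37)&(abs(S[:,1])<130)]; q=clean(q)
    # lip front edge: min x per y bin
    e=[(y,np.percentile(b[:,0],3),np.percentile(b[:,0],97)) for y in range(-120,130,20) if len(b:=q[abs(q[:,1]-y)<10])>5]
    e=np.array(e);print("  lip front fit",np.polyfit(e[:,0],e[:,1],1).round(3),"back",np.polyfit(e[:,0],e[:,2],1).round(3),np.median(q[:,2]))
    H=S[(S[:,2]>60)&(S[:,0]<545)&(abs(S[:,1]+30)<40)]; H=clean(H)
    for lo,hi in ((60,80),(80,110),(110,140),(140,175),(175,200)):
        b=H[(H[:,2]>lo)&(H[:,2]<hi)]
        if len(b)>3: print("   head",lo,len(b),b.min(0),b.max(0),np.median(b,0))
E
```

```text
top cass body top (array([457.2, 321.7]), (104.75640106201172, 60.014892578125), 23.809703826904297) z 20.886912011071942 grip (array([424.7, 307.4]), (25.118600845336914, 10.717107772827148), 22.827566146850586) 57 [437.  315.6  43.5]
  all (array([462.9, 327. ]), (123.9430160522461, 69.23135375976562), 21.93754768371582)
  stand bed (array([490.7,  -4.2]), (193.45407104492188, 298.64971923828125), 0.18743334710597992) 20.557339877481937
  stand all (array([490.8,  -4.7]), (193.6056671142578, 300.12908935546875), 0.27681764960289) 21.091139552122296
  lip front fit [ -0.  527.6] back [ -0.  545.9] 34.175996912050266
   head 110 220 [488.1 -56.3 123.5] [544.3 -20.5 139.8] [521.  -30.9 136.2]
   head 140 12 [491.7 -35.1 140.1] [534.7 -23.9 171.4] [493.8 -30.9 146.3]
   head 175 151 [491.1 -51.3 175.7] [508.5 -17.7 197.5] [499.2 -31.5 191.5]
scene cass body top (array([456.7, 320.5]), (103.99751281738281, 60.933326721191406), 22.42980194091797) z 20.187659820409177 grip (array([404.8, 390.4]), (24.646642684936523, 182.2095947265625), 13.335987091064453) 102 [435.5 478.2 111.3]
  all (array([435.7, 391. ]), (121.50198364257812, 206.92819213867188), 22.94150161743164)
  stand bed (array([493.6,  -2. ]), (295.40521240234375, 186.7950439453125), 89.58063507080078) 19.062191020469154
  stand all (array([490.1,  -2.3]), (297.84552001953125, 195.82859802246094), 89.97140502929688) 19.00640251654352
  lip front fit [ -0.  527.5] back [  0.  544.2] 32.08752909035175
   head 60 6 [498.  -35.7  64.7] [500.1 -32.3  77.2] [499.5 -34.1  70.5]
   head 80 50 [492.6 -39.7  80.4] [504.  -23.4 108.9] [497.6 -30.4  99. ]
   head 110 206 [487.2 -46.  110.1] [544.8 -19.9 139.8] [505.4 -26.5 129. ]
   head 140 94 [491.8 -41.6 141.4] [508.6 -20.3 175. ] [496.5 -29.6 157.6]
   head 175 53 [491.4 -51.4 175.6] [508.9 -17.  193.1] [498.1 -31.8 180.8]
```

```bash
cat > go.py <<'E'
# usage: go.py x y z yaw pitch : TCP target; yaw = cassette yaw, pitch>0 = +x end down; prints tool-frame shift (m) and turn
import sys; from h import *
from scipy.spatial.transform import Rotation as Ro
np.set_printoptions(precision=4,suppress=True)
x,y,z,yaw,pitch=map(float,sys.argv[1:6]); s=readout.sense(); w=s["eef_rot"]; R=Ro.from_quat([w[1],w[2],w[3],w[0]]); M=R.as_matrix()
C=Ro.from_euler("ZY",[yaw,pitch]).as_matrix()
best=None
for sg in (1,-1):
    tx=sg*C[:,1]; ty=-C[:,2]; T=np.stack([tx,ty,np.cross(tx,ty)],1)
    rv=Ro.from_matrix(M.T@T).as_rotvec()
    if best is None or np.linalg.norm(rv)<np.linalg.norm(best[0]): best=(rv,sg,T)
d=np.array([x,y,z])-s["eef_pos"]
print("t",s["time_s"],"pos",s["eef_pos"],"F",s["contact_force"],"gap",s["finger_gap"],"q",s["q"])
print("shift now-axes",M.T@d/1000,"target-axes",best[2].T@d/1000,"turn",best[0],"sg",best[1]); print(M)
E
python3 go.py 424.7 307.5 180 0.403 0
```

```text
t 1.3 pos [ 183.4945 -465.0958  231.2996] F [ 0.4346 -0.027   0.5702] gap 85.3968839534442 q [-1.195   0.2129 -0.0344  1.3235  0.      1.5708]
shift now-axes [-0.6302  0.0513  0.5079] target-axes [-0.6161  0.0513  0.5249] turn [-0.     -0.0272 -0.    ] sg -1
[[ 0.367   0.      0.9302]
 [-0.9302  0.      0.367 ]
 [-0.     -1.      0.    ]]
```

```bash
python3 -m inch '-0.031 0 0.025 0 0 0;-0.031 0 0.025 0 0 0;-0.031 0 0.025 0 0 0;-0.031 0 0.025 0 0 0;-0.031 0 0.025 0 0 0;-0.031 0 0.025 0 0 0;-0.031 0 0.025 0 0 0;-0.031 0 0.025 0 0 0;-0.031 0 0.025 0 0 0;-0.031 0 0.025 0 0 0' 0.04 100; python3 go.py 424.7 307.5 180 0.403 0
```

```text
time_s: 2.3
eef_pos: [304.4, -75.3, 230.7]
eef_rot: [0.583, -0.583, 0.399, -0.402]
contact_force: [0.6, -0.8, 0.2]
finger_gap: 39.9
t 2.3 pos [304.3666 -75.3429 230.7098] F [ 0.6422 -0.7722  0.222 ] gap 39.89718576773728 q [-0.2421 -0.1759 -0.4334  1.3096 -0.0005  2.5328]
shift now-axes [-0.3144  0.0506  0.2495] target-axes [-0.305   0.0507  0.2608] turn [-0.0026 -0.0363  0.0025] sg -1
[[ 0.3585  0.0034  0.9335]
 [-0.9335 -0.0014  0.3585]
 [ 0.0025 -1.      0.0026]]
```

```bash
python3 -m inch '0 0.002 0 0 -0.149 0;0 0.002 0 0 -0.149 0;0 0.002 0 0 -0.149 0;0 0.002 0 0 -0.149 0;0 0.002 0 0 -0.149 0;0 0.002 0 0 -0.149 0;0 0.002 0 0 -0.149 0;0 0.002 0 0 -0.149 0;0 0.002 0 0 -0.149 0;0 0.002 0 0 -0.149 0;0 0.002 0 0 -0.149 0;0 0.002 0 0 -0.149 0;0 0.002 0 0 -0.149 0;0 0.002 0 0 -0.149 0;0 0.002 0 0 -0.149 0;0 0.002 0 0 -0.149 0;0 0.002 0 0 -0.149 0;0 0.002 0 0 -0.149 0;0 0.002 0 0 -0.149 0;0 0.002 0 0 -0.149 0'; python3 go.py 424.7 307.5 180 0.403 0
```

```text
time_s: 4.3
eef_pos: [306.4, -69.1, 191.1]
eef_rot: [-0.437, 0.443, 0.555, -0.552]
contact_force: [-0.4, 0.2, -0.2]
finger_gap: 39.8
t 4.3 pos [306.4044 -69.0596 191.1027] F [-0.3704  0.1801 -0.1669] gap 39.80264428697344 q [-0.2221 -0.1687 -0.5282  1.2015  0.0004 -0.4498]
shift now-axes [ 0.3402  0.0116 -0.2001] target-axes [ 0.3     0.0111 -0.2565] turn [ 0.0086 -0.1753 -0.0046] sg 1
[[-0.2257  0.0096 -0.9741]
 [ 0.9742 -0.0017 -0.2257]
 [-0.0039 -1.     -0.009 ]]
```

```bash
python3 -m inch '0 0 0 0.004 -0.088 -0.002;0 0 0 0.004 -0.088 -0.002;0.03 0.001 -0.0256 0 0 0;0.03 0.001 -0.0256 0 0 0;0.03 0.001 -0.0256 0 0 0;0.03 0.001 -0.0256 0 0 0;0.03 0.001 -0.0256 0 0 0;0.03 0.001 -0.0256 0 0 0;0.03 0.001 -0.0256 0 0 0;0.03 0.001 -0.0256 0 0 0;0.03 0.001 -0.0256 0 0 0;0.03 0.001 -0.0256 0 0 0;0 0 0 0 0 0'; python3 go.py 424.7 307.5 60 0.403 0
```

```text
time_s: 5.6
eef_pos: [423.6, 323.9, 180.9]
eef_rot: [-0.385, 0.389, 0.593, -0.591]
contact_force: [-1.6, -0.7, 0.1]
finger_gap: 39.9
t 5.6 pos [423.6285 323.9013 180.9445] F [-1.6202 -0.7039  0.0574] gap 39.92410386502253 q [ 0.655   0.2909 -0.0601  1.2154 -0.0038  0.2418]
shift now-axes [-0.0151  0.121   0.0062] target-axes [-0.0155  0.1209  0.0054] turn [ 0.0052  0.0102 -0.0026] sg 1
[[-0.4015  0.0058 -0.9158]
 [ 0.9158 -0.0003 -0.4015]
 [-0.0026 -1.     -0.0052]]
```

```bash
python3 -m inch '-0.0077 0.03 0.003 0.0026 0.005 -0.0013;-0.0077 0.03 0.003 0.0026 0.005 -0.0013;0 0.03 0 0 0 0;0 0.03 0 0 0 0;0 0 0 0 0 0'; python3 go.py 424.7 307.5 24 0.403 0
python3 - <<'E'
from h import *
p=imaging.get_image("scene"); save(p,"s1")
a=cv2.imread("pics/s1.png"); cv2.imwrite("pics/s1c.png",cv2.resize(a[170:330,150:330],(720,600)))
E
```

```text
time_s: 6.1
eef_pos: [424.8, 307.2, 57.7]
eef_rot: [-0.389, 0.39, 0.591, -0.59]
contact_force: [-0.2, 0.1, 0.5]
finger_gap: 39.9
t 6.1 pos [424.7839 307.1755  57.6958] F [-0.2241  0.1342  0.5245] gap 39.94288600729711 q [ 0.6262  0.3589 -0.2924  0.9179 -0.0002  0.2215]
shift now-axes [0.0003 0.0337 0.    ] target-axes [ 0.0003  0.0337 -0.0001] turn [0.0016 0.0017 0.0002] sg 1
[[-0.3938  0.0014 -0.9192]
 [ 0.9192  0.0008 -0.3938]
 [ 0.0002 -1.     -0.0016]]
```

View pics/s1c.png

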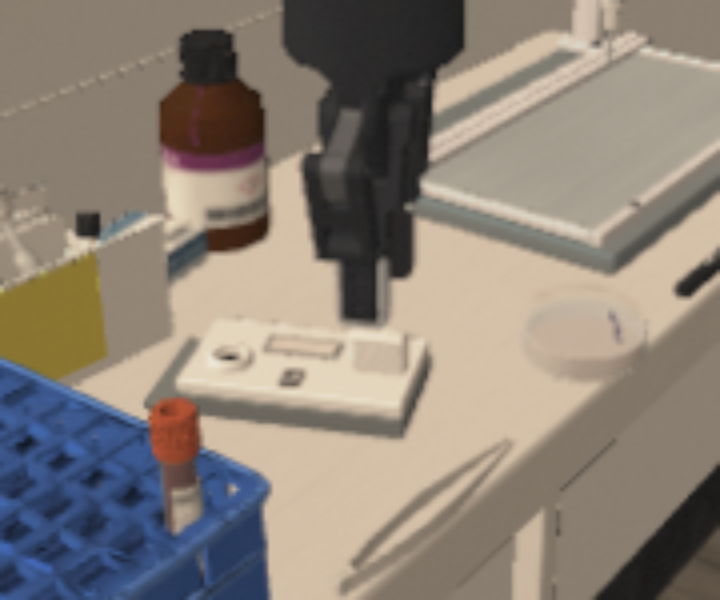

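The grip is below and slightly right of the near finger, as the parallax predicts. I'll descend and close.

```bash
python3 -m inch '0 0.017 0 0.001 0.001 0;0 0.0165 0 0 0 0;0 0 0 0 0 0' && python3 -m inch '0 0 0 0 0 0;0 0 0 0 0 0;0 0 0 0 0 0;0 0 0 0 0 0;0 0 0 0 0 0;0 0 0 0 0 0' 0 100;  python3 go.py 424.7 307.5 24 0.403 0
```

```text
time_s: 6.45
eef_pos: [428.4, 309.3, 31.1]
eef_rot: [-0.389, 0.391, 0.593, -0.587]
contact_force: [-0.4, 0.0, -0.6]
finger_gap: 39.9
time_s: 7.05
eef_pos: [430.7, 310.8, 36.8]
eef_rot: [-0.388, 0.392, 0.595, -0.585]
contact_force: [0.5, 0.5, -1.7]
finger_gap: 6.6
t 7.05 pos [430.6843 310.776   36.8459] F [ 0.4599  0.5413 -1.7285] gap 6.572531345253128 q [ 0.6251  0.3812 -0.3188  0.8555 -0.0001  0.2218]
shift now-axes [-0.0007  0.0127  0.007 ] target-axes [-0.0007  0.0128  0.0068] turn [0.0149 0.0003 0.0033] sg 1
[[-0.3925  0.0124 -0.9197]
 [ 0.9198  0.0088 -0.3924]
 [ 0.0033 -0.9999 -0.0149]]
```

Run:
```python
from h import *
p=imaging.get_image("scene"); save(p,"s2")
a=cv2.imread("pics/s2.png"); cv2.imwrite("pics/s2c.png",cv2.resize(a[210:320,170:310],(760,597),interpolation=cv2.INTER_CUBIC))
print(proj(p,(424.7,307.5,30)),proj(p,(430.7,310.8,36.8)),readout.sense())
```

```text
(np.float64(244.08912716621344), np.float64(263.0189284918464)) (np.float64(240.27785113229513), np.float64(259.57990193400616)) {'time_s': 7.1, 'q': array([ 6.25124240e-01,  3.81263746e-01, -3.18848186e-01,  8.55429103e-01,
       -7.74633290e-05,  2.21821570e-01]), 'joint_vel': array([-0.00217438,  0.00109526, -0.00368958, -0.00011259,  0.00021504,
       -0.00163017]), 'effort': array([-1.23367296e-02, -7.81787539e+01,  4.29014897e+01, -2.68953061e-01,
       -1.39977451e-02, -1.29636801e-04]), 'eef_pos': array([430.69518878, 310.79109943,  36.82537002]), 'eef_rot': array([-0.38777836,  0.39164901,  0.59502945, -0.58496064]), 'contact_force': array([-0.92981835, -0.15409928, -1.86490464]), 'torque': array([-0.03184168,  0.06070766, -0.01773247]), 'finger_gap': 6.655491811558321}
```

View pics/s2c.png

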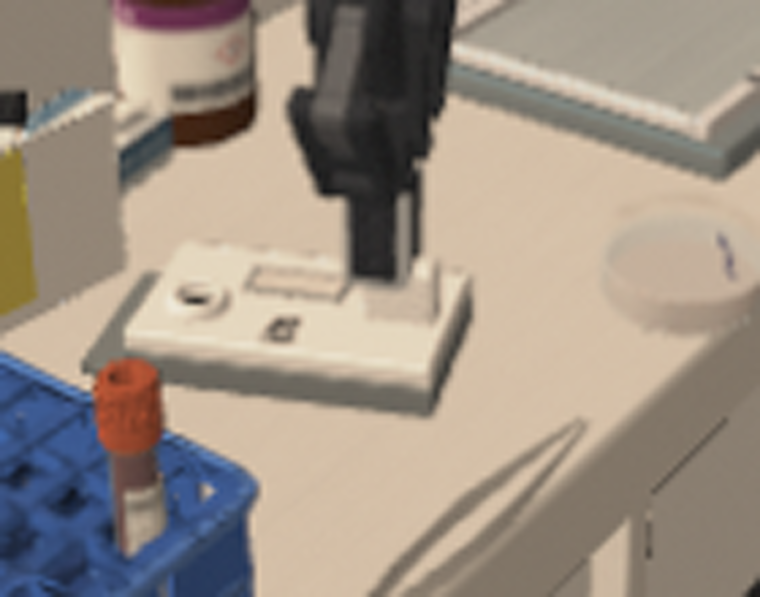

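The fingers ended near the top of the grip, at about (370,275), and the TCP drifted up and forward. I'll reopen and see what is blocking the descent.

```bash
python3 -m inch '0 -0.01 0 0 0 0;0 -0.01 0 0 0 0;0 0 0 0 0 0' 0.04 && python3 -m inch '0 0 0 0 0 0;0 0 0 0 0 0' ;python3 go.py 424.7 307.5 24 0.403 0;  python3 - <<'E'
from fit import *
p=imaging.get_image("top"); save(p,"t3")
W=cassette(p)
top=W[(W[:,2]>17)&(W[:,2]<23.5)]; 
print("cass body top",rect(top[:,:2]))
p=imaging.get_image("scene"); W=cassette(p); W=W[W[:,1]<375]
top=W[(W[:,2]>17)&(W[:,2]<23.5)]; 
print("cass body top",rect(top[:,:2]))
a=cv2.imread("pics/t3.png"); cv2.imwrite("pics/t3c.png",cv2.resize(a[150:270,140:300],(800,600),interpolation=cv2.INTER_CUBIC))
E
```

```text
time_s: 7.4
eef_pos: [430.5, 310.7, 58.9]
eef_rot: [-0.388, 0.392, 0.595, -0.585]
contact_force: [-0.3, 1.4, -0.5]
finger_gap: 39.6
time_s: 7.6
eef_pos: [430.9, 311.0, 59.6]
eef_rot: [-0.388, 0.392, 0.596, -0.584]
contact_force: [-0.0, -0.5, -0.8]
finger_gap: 39.9
t 7.6 pos [430.949  310.9921  59.579 ] F [-0.0226 -0.5312 -0.8029] gap 39.94577068555826 q [ 0.6252  0.3576 -0.2891  0.9072 -0.0001  0.2218]
shift now-axes [-0.0009  0.0355  0.0077] target-axes [-0.0008  0.0356  0.0071] turn [0.0165 0.0004 0.0036] sg 1
[[-0.3926  0.0137 -0.9196]
 [ 0.9197  0.0097 -0.3925]
 [ 0.0036 -0.9999 -0.0165]]
cass body top (array([458.7, 316.3]), (105.3077621459961, 46.07533645629883), 23.334413528442383)
cass body top (array([455.4, 322.3]), (103.87625122070312, 61.71419906616211), 22.168062210083008)
```

View pics/t3c.png

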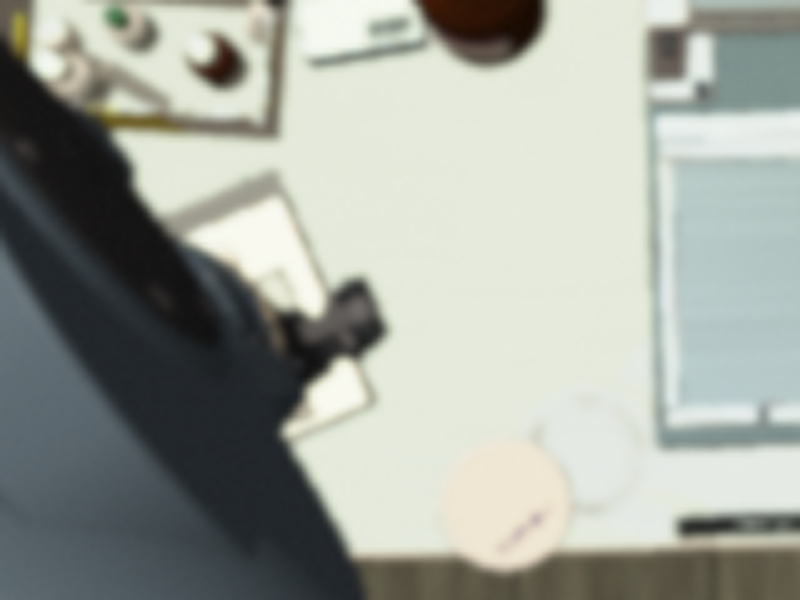

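The cassette hasn't moved. In the top crop the gripper is over the grip at about (320,330). The arm simply drifts a little on each row, so I'll correct that with small closing rows.

```bash
python3 -m inch '0 0.012 0.004 0.008 0 0.002;0 0.012 0.004 0.008 0 0.002;0 0.012 0 0 0 0' ;python3 go.py 424.7 307.5 23 0.403 0|head -2
```

```text
time_s: 8.1
eef_pos: [423.2, 307.8, 21.1]
eef_rot: [0.39, -0.39, -0.59, 0.59]
contact_force: [0.7, 0.6, 0.4]
finger_gap: 40.0
t 8.1 pos [423.1963 307.7518  21.0786] F [0.6843 0.6307 0.4105] gap 40.011083021897164 q [ 0.6291  0.3975 -0.34    0.8342 -0.0005  0.2258]
shift now-axes [-0.0008 -0.0019 -0.0013] target-axes [-0.0008 -0.0019 -0.0013] turn [-0.0007  0.0002 -0.0007] sg 1
```

```bash
python3 -m inch '-0.0008 -0.002 -0.001 0 0 0;0 0 0 0 0 0;0 0 0 0 0 0;0 0 0 0 0 0' 0 100;python3 go.py 424.7 307.5 23 0.403 0|head -2
```

```text
time_s: 8.5
eef_pos: [422.6, 306.4, 20.8]
eef_rot: [0.39, -0.389, -0.588, 0.592]
contact_force: [-0.9, 0.1, -2.0]
finger_gap: 8.6
t 8.5 pos [422.5941 306.3985  20.7516] F [-0.8828  0.1316 -2.0103] gap 8.601915168619739 q [ 0.6274  0.3996 -0.3378  0.8393 -0.0001  0.2239]
shift now-axes [ 0.0002 -0.0023 -0.0024] target-axes [ 0.0002 -0.0022 -0.0024] turn [-0.0057  0.0005 -0.0014] sg 1
```

```bash
python3 -m inch '0 0 0 0 0 0;0 -0.005 0 0 0 0;0 -0.01 0 0 0 0;0 -0.02 0 0 0 0;0 -0.02 0 0 0 0;0 -0.02 0 0 0 0;0 0 0 0 0 0';python3 go.py 424.7 307.5 100 0.403 0|head -2
python3 - <<'E'
from h import *
p=imaging.get_image("scene"); save(p,"s4")
a=cv2.imread("pics/s4.png"); cv2.imwrite("pics/s4c.png",cv2.resize(a[190:320,150:310],(738,600),interpolation=cv2.INTER_CUBIC))
E
```

```text
time_s: 9.2
eef_pos: [422.8, 306.4, 101.6]
eef_rot: [0.39, -0.389, -0.588, 0.592]
contact_force: [0.3, 0.7, -2.9]
finger_gap: 9.0
t 9.2 pos [422.7721 306.3554 101.6449] F [ 0.2711  0.7203 -2.9227] gap 9.044474557499685 q [ 0.6273  0.3232 -0.2227  1.0306 -0.0003  0.224 ]
shift now-axes [ 0.0003  0.0016 -0.0022] target-axes [ 0.0003  0.0016 -0.0022] turn [-0.0055  0.0003 -0.0016] sg 1
```

View pics/s4c.png

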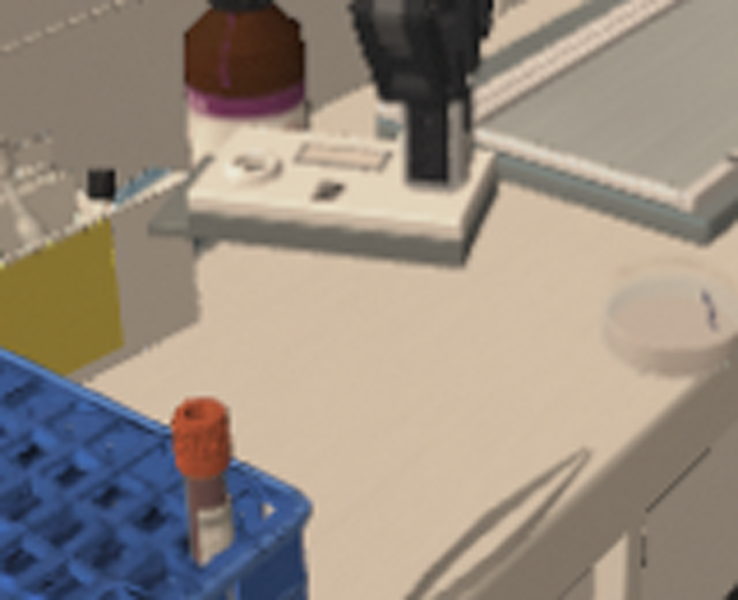

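The cassette is lifted and level. The tongue is on the left at (180,220), and the grip is pinched at (435,185). I'll turn it to stand yaw, pitch the tongue down, and carry it over the bed.

```bash
python3 -m inch '0 0 0 0 0.13 0;0 0 0 0 0.14 0;0 0 0 0 0.13 0;0 0 0 0.07 0 0;0 0 0 0.065 0 0;0 0 0 0 0 0';python3 go.py 397.5 50 85 0.001 0.14|head -2
```

```text
time_s: 9.85
eef_pos: [419.5, 304.6, 96.0]
eef_rot: [0.538, -0.467, -0.456, 0.534]
contact_force: [-0.3, -0.6, -1.8]
finger_gap: 8.8
t 9.85 pos [419.5241 304.5811  96.0476] F [-0.2574 -0.5928 -1.8247] gap 8.809691427357459 q [ 0.5812  0.4292 -0.0934  1.1763  0.0768  0.5902]
shift now-axes [-0.2548  0.0157  0.0165] target-axes [-0.2546  0.014   0.0205] turn [-0.0091 -0.0153 -0.0057] sg 1
```

```bash
python3 -m inch '-0.0255 0.0014 0.002 -0.009 -0.015 -0.006;-0.0255 0.0014 0.002 0 0 0;-0.0255 0.0014 0.002 0 0 0;-0.0255 0.0014 0.002 0 0 0;-0.0255 0.0014 0.002 0 0 0;-0.0255 0.0014 0.002 0 0 0;-0.0255 0.0014 0.002 0 0 0;-0.0255 0.0014 0.002 0 0 0;-0.0245 0.0014 0.002 0 0 0;0 0 0 0 0 0;0 0 0 0 0 0';python3 go.py 397.5 50 65 0.001 0.14|head -2
```

```text
time_s: 10.95
eef_pos: [394.7, 66.5, 78.8]
eef_rot: [0.528, -0.468, -0.466, 0.534]
contact_force: [0.7, -0.0, -1.8]
finger_gap: 8.6
t 10.95 pos [394.7289  66.4792  78.7844] F [ 0.728  -0.0344 -1.8189] gap 8.56790414693326 q [ 0.1574  0.2213 -0.4351  1.0427  0.012   0.1522]
shift now-axes [-0.0164  0.0134 -0.0045] target-axes [-0.0165  0.0133 -0.0047] turn [ 0.0114  0.0029 -0.008 ] sg 1
```

```bash
python3 -m inch '-0.006 0.007 -0.002 0.011 0.003 -0.008;0 0.0065 -0.002 0 0 0;0 0 0 0 0 0;0 0 0 0 0 0';python3 go.py 397.5 60 55.4 0.001 0.14|head -2;python3 - <<'E'
from h import *
np.set_printoptions(precision=1,suppress=True)
p=imaging.get_image("scene"); save(p,"s5")
a=cv2.imread("pics/s5.png"); cv2.imwrite("pics/s5c.png",cv2.resize(a[150:290,200:380],(771,600),interpolation=cv2.INTER_CUBIC))
e=np.array(readout.sense()["eef_pos"]); c=proj(p,e+[102.5,30,-35.4]);print(e,"expected tip +y corner", c, "crop",(c[0]-200)*4.28,(c[1]-150)*4.28)
E
```

```text
time_s: 11.35
eef_pos: [396.9, 61.5, 62.8]
eef_rot: [0.533, -0.463, -0.465, 0.534]
contact_force: [0.2, -0.2, -1.4]
finger_gap: 8.9
t 11.35 pos [396.9067  61.4716  62.8259] F [ 0.178  -0.1952 -1.3571] gap 8.945013850080807 q [ 0.1387  0.2498 -0.4451  1.0146  0.0191  0.1344]
shift now-axes [-0.0015  0.0073 -0.0016] target-axes [-0.0015  0.0073 -0.0016] turn [ 0.0001  0.0019 -0.0001] sg 1
[396.9  61.5  62.8] expected tip +y corner (np.float64(274.6209147919567), np.float64(212.87389073814174)) crop 319.3775153095747 269.10025235924667
```

View pics/s5c.png

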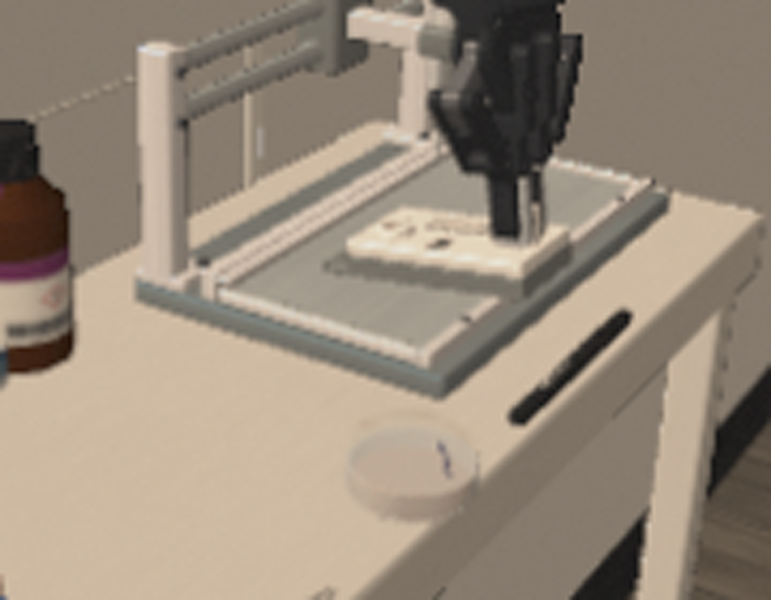

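The tongue corner is at about (325,268), close to the predicted (319,269). I'll lower the tongue to the bed ahead of the lip.

```bash
python3 -m inch '0 0.003 -0.0004 0 0.002 0;0 0.003 -0.0004 0 0 0;0 0 0 0 0 0;0 0 0 0 0 0';python3 go.py 397.5 60 55.4 0.001 0.14|head -2
```

```text
time_s: 11.8
eef_pos: [397.0, 62.0, 56.4]
eef_rot: [0.533, -0.464, -0.464, 0.534]
contact_force: [-0.1, -0.6, -2.0]
finger_gap: 8.6
t 11.8 pos [397.0107  62.0023  56.3711] F [-0.0524 -0.5996 -2.026 ] gap 8.617100157258907 q [ 0.14    0.2568 -0.4543  0.9979  0.019   0.137 ]
shift now-axes [-0.002   0.0009 -0.0006] target-axes [-0.002   0.0009 -0.0006] turn [ 0.0004  0.0007 -0.0002] sg 1
```

```bash
python3 -m inch '0 0.001 0 0 0 0;0 0.001 0 0 0 0;0 0.0005 0 0 0 0';python3 go.py 397.5 60 55.4 0.001 0.14|head -1
```

```text
time_s: 12.1
eef_pos: [396.8, 62.0, 54.0]
eef_rot: [0.533, -0.464, -0.464, 0.534]
contact_force: [-1.6, 0.8, 1.4]
finger_gap: 8.6
t 12.1 pos [396.8072  62.0325  53.9929] F [-1.6389  0.7847  1.3851] gap 8.625738149393824 q [ 0.1401  0.2586 -0.4587  0.9912  0.0191  0.1371]
```

```bash
python3 -m inch '0 0.001 0 0 0 0;0 0.001 0 0 0 0';python3 go.py 397.5 60 55.4 0.001 0.14|head -1
```

```text
time_s: 12.3
eef_pos: [396.7, 62.1, 52.4]
eef_rot: [0.533, -0.464, -0.465, 0.534]
contact_force: [-4.3, 0.8, 10.1]
finger_gap: 8.9
t 12.3 pos [396.6608  62.0639  52.4039] F [-4.314   0.8362 10.1194] gap 8.872651607658604 q [ 0.1401  0.2596 -0.4619  0.9864  0.0192  0.1372]
```

```bash
python3 -m inch '0 -0.0025 0.0004 0 0 0;0 0 0 0 0 0;0 -0.0014 -0.01 0 0 0;0 -0.0007 -0.005 0 0 0;0 0 0 0 0 0;0 0 0 0 0 0';python3 go.py 423.5 60 55.2 0.001 0.14|head -2
```

```text
time_s: 12.9
eef_pos: [413.7, 62.1, 54.8]
eef_rot: [0.533, -0.464, -0.465, 0.534]
contact_force: [0.2, 0.1, -1.6]
finger_gap: 8.7
t 12.9 pos [413.6758  62.0751  54.7564] F [ 0.1892  0.0508 -1.6035] gap 8.737995530242216 q [ 0.135   0.2875 -0.4164  1.0038  0.0184  0.1322]
shift now-axes [-0.0021 -0.0018 -0.0097] target-axes [-0.0021 -0.0018 -0.0097] turn [0.002  0.0006 0.    ] sg 1
```

```bash
python3 -m inch '0 -0.0012 -0.006 0.002 0 0;0 -0.0007 -0.005 0 0 0;0 -0.0006 -0.004 0 0 0;0 0 0 0 0 0;0 0 0 0 0 0';python3 go.py 432.5 62 55.2 0.001 0.14|head -2
```

```text
time_s: 13.4
eef_pos: [430.2, 62.0, 54.9]
eef_rot: [0.534, -0.463, -0.464, 0.534]
contact_force: [1.0, -1.1, -1.8]
finger_gap: 8.8
t 13.4 pos [430.1961  62.043   54.928 ] F [ 0.9823 -1.0657 -1.7738] gap 8.785181057127929 q [ 0.1302  0.3195 -0.3709  1.02    0.018   0.1274]
shift now-axes [-0.     -0.0006 -0.0022] target-axes [-0.     -0.0006 -0.0022] turn [-0.0007  0.0005 -0.0001] sg 1
```

```bash
python3 -m inch '0 -0.0003 -0.002 0 0 0;0 -0.0002 -0.0015 0 0 0;0 0 0 0 0 0';python3 go.py 435.5 62 55.2 0.001 0.14|head -2
```

```text
time_s: 13.7
eef_pos: [433.7, 62.1, 55.0]
eef_rot: [0.534, -0.463, -0.464, 0.534]
contact_force: [0.1, -0.1, -2.1]
finger_gap: 8.7
t 13.7 pos [433.7091  62.053   54.9549] F [ 0.0539 -0.0887 -2.1029] gap 8.697862098153221 q [ 0.1292  0.3259 -0.3614  1.0231  0.0179  0.1264]
shift now-axes [-0.0001 -0.0005 -0.0017] target-axes [-0.0001 -0.0005 -0.0017] turn [-0.0009  0.0005 -0.    ] sg 1
```

```bash
python3 -m inch '0 -0.0001 -0.001 0 0 0;0 -0.0001 -0.001 0 0 0';python3 go.py 435.5 62 55.2 0.001 0.14|head -2
```

```text
time_s: 13.9
eef_pos: [434.4, 62.0, 54.7]
eef_rot: [0.534, -0.463, -0.463, 0.535]
contact_force: [-9.0, 0.1, 2.6]
finger_gap: 8.3
t 13.9 pos [434.4322  61.9824  54.7182] F [-8.99    0.0734  2.5862] gap 8.303488201693234 q [ 0.1287  0.3296 -0.3572  1.0261  0.0181  0.1259]
shift now-axes [ 0.     -0.0006 -0.001 ] target-axes [ 0.     -0.0006 -0.001 ] turn [-0.0033  0.0006 -0.0001] sg 1
```

```bash
python3 -m inch '0 0 0.001 0.003 0 0;0 0.0022 0.0004 -0.02 0 0;0 0.0022 0.0004 -0.02 0 0;0 0.0022 0.0004 -0.02 0 0;0 0.0022 0.0004 -0.02 0 0;0 0 0 0 0 0';python3 go.py 430.9 62 46.2 0.001 0.06|head -2
```

```text
time_s: 14.5
eef_pos: [431.5, 62.0, 46.0]
eef_rot: [0.514, -0.485, -0.486, 0.514]
contact_force: [-0.2, -0.0, -0.2]
finger_gap: 8.7
t 14.5 pos [431.4913  62.025   45.978 ] F [-0.1929 -0.0138 -0.2385] gap 8.656167578533529 q [ 0.1371  0.2594 -0.4706  0.8976  0.0078  0.1354]
shift now-axes [-0.     -0.0002  0.0006] target-axes [-0.     -0.0002  0.0006] turn [0.0026 0.0005 0.0001] sg 1
```

```bash
python3 -m inch '0 0.0021 0.0008 -0.019 0 0;0 0.0021 0.0006 -0.019 0 0;0 0 0 0 0 0';python3 go.py 429.5 62 39.7 0.001 0.0|head -2
```

```text
time_s: 14.8
eef_pos: [430.0, 62.1, 41.9]
eef_rot: [0.504, -0.495, -0.496, 0.504]
contact_force: [0.2, 0.1, -2.0]
finger_gap: 8.8
t 14.8 pos [430.0009  62.0808  41.8986] F [ 0.2417  0.098  -2.0302] gap 8.841273477509171 q [ 0.1415  0.2272 -0.5243  0.8358  0.0026  0.1399]
shift now-axes [-0.0001  0.0022  0.0005] target-axes [-0.0001  0.0022  0.0005] turn [-0.0167  0.0006  0.0002] sg 1
```

```bash
python3 -m inch '0 0.0015 0.0004 -0.013 0 0;0 0.0005 0 -0.005 0 0;0 0 0 0 0 0';python3 go.py 429.5 62 39.7 0.001 0.0|head -2
python3 - <<'E'
from h import *
p=imaging.get_image("scene"); save(p,"s6")
a=cv2.imread("pics/s6.png"); cv2.imwrite("pics/s6c.png",cv2.resize(a[160:260,240:370],(780,600),interpolation=cv2.INTER_CUBIC))
E
```

```text
time_s: 15.1
eef_pos: [430.1, 62.2, 40.7]
eef_rot: [-0.499, 0.5, 0.501, -0.499]
contact_force: [0.1, 0.3, -1.6]
finger_gap: 8.7
t 15.1 pos [430.1303  62.1613  40.7483] F [ 0.0761  0.3457 -1.5811] gap 8.74760540868541 q [ 0.1436  0.2117 -0.548   0.8072 -0.0001  0.1421]
shift now-axes [-0.0002  0.001   0.0006] target-axes [-0.0002  0.001   0.0006] turn [0.0039 0.0005 0.0004] sg 1
```

View pics/s6c.png

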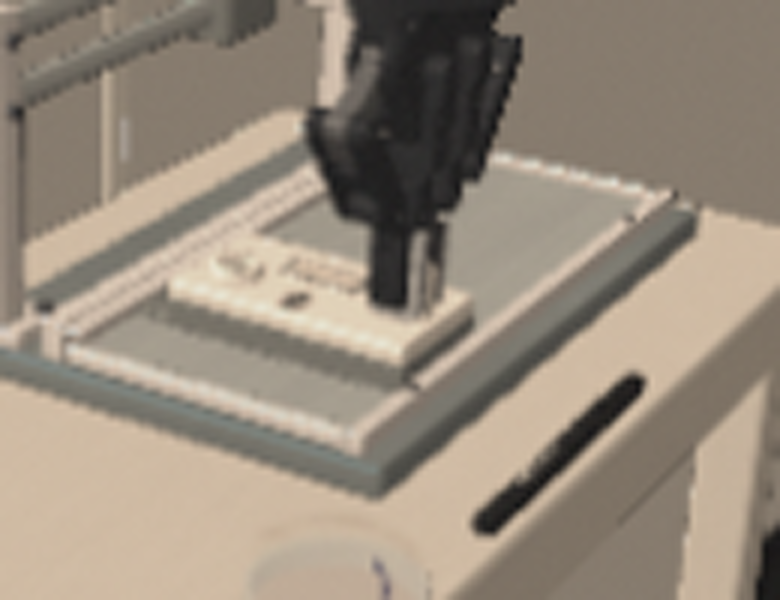

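The tongue is under the lip at about (165,300), and the front edge is at the curb near (405,380). Lowering the rest of the way.

```bash
python3 -m inch '0 0.001 0.0003 0.003 0 0;0 0.0008 0 0 0 0;0 0 0 0 0 0';python3 go.py 429.5 62 39.7 0.001 0.0|head -2
```

```text
time_s: 15.45
eef_pos: [430.5, 62.2, 40.8]
eef_rot: [-0.499, 0.5, 0.501, -0.5]
contact_force: [0.9, 0.5, -2.9]
finger_gap: 8.4
t 15.45 pos [430.5353  62.1884  40.7769] F [ 0.9396  0.52   -2.8979] gap 8.442090523572977 q [ 0.1433  0.2134 -0.5457  0.809   0.0001  0.1419]
shift now-axes [-0.0002  0.0011  0.001 ] target-axes [-0.0002  0.0011  0.001 ] turn [0.0027 0.0004 0.0005] sg 1
```

```bash
python3 -m inch '0 0.001 0 0 0 0;0 0.0005 0 0 0 0';python3 go.py 429.5 62 39.7 0.001 0.0|head -2
```

```text
time_s: 15.65
eef_pos: [430.9, 62.3, 40.6]
eef_rot: [-0.499, 0.5, 0.501, -0.499]
contact_force: [-8.1, -0.5, 19.4]
finger_gap: 8.6
t 15.65 pos [430.8893  62.2608  40.5523] F [-8.1119 -0.5253 19.378 ] gap 8.634409703697699 q [ 0.1433  0.2135 -0.5462  0.8073  0.0002  0.142 ]
shift now-axes [-0.0003  0.0008  0.0014] target-axes [-0.0003  0.0009  0.0014] turn [0.0037 0.0004 0.0008] sg 1
```

```bash
python3 -m inch '0 -0.0005 0 0 0 0;0 0 0 0 0 0;0 0 0 0 0 0;0 0 0 0 0 0' 0.03;python3 -m inch '0 -0.015 0.005 0 0 0;0 -0.03 0.02 0 0 0;0 -0.04 0.03 0 0 0;0 -0.03 0.03 0 0 0;0 0 0.03 0 0 0;0 0 0 0 0 0'
cat > chk.py <<'E'
from fit import *
for c in ("top","scene"):
    p=imaging.get_image(c); save(p,"k"+c)
    W=world(p)[0]; W=W[(W[:,0]>405)&(W[:,0]<545)&(W[:,1]<120)&(W[:,1]>-100)]
    top=clean(W[(W[:,2]>36.5)&(W[:,2]<43.5)&(W[:,0]<522)]); print(c,"body top",rect(top[:,:2]),"z",np.median(top[:,2]),len(top))
    A=np.c_[top[:,:2]-top[:,:2].mean(0),np.ones(len(top))]; print("  tilt",np.linalg.lstsq(A,top[:,2],rcond=None)[0]*1000)
    g=W[(W[:,2]>50)&(W[:,2]<64)&(W[:,0]<460)]; print("  grip",len(g),rect(g[:,:2]) if len(g)>3 else "", g.mean(0), g.max(0))
    o=imaging.cut_out(p,"port"); print("  port uv",o[0]["uv"] if o else None)
E
python3 chk.py;python3 go.py 429.5 62 60 0.001 0.0|head -2
python3 -c "
import cv2
a=cv2.imread('pics/kscene.png'); cv2.imwrite('pics/k1c.png',cv2.resize(a[160:260,240:370],(780,600),interpolation=cv2.INTER_CUBIC))"
```

```text
time_s: 16.05
eef_pos: [431.3, 62.3, 40.8]
eef_rot: [-0.499, 0.501, 0.502, -0.499]
contact_force: [-1.2, 0.7, 0.4]
finger_gap: 30.2
time_s: 16.65
eef_pos: [311.7, 61.9, 158.7]
eef_rot: [-0.499, 0.5, 0.501, -0.499]
contact_force: [0.7, 0.9, 0.1]
finger_gap: 29.8
top body top (array([467.5,  64.5]), (59.5816650390625, 105.02598571777344), 89.99493408203125) z 40.94477375686294 1040
  tilt [    3.7    -2.2 40923.9]
  grip 61 (array([432.2,  65.4]), (10.901839256286621, 22.288108825683594), 88.51050567626953) [432.2  65.3  59.5] [443.5  71.   63.3]
  port uv [304.1, 204.9]
scene body top (array([467.5,  65.6]), (105.50780487060547, 59.985382080078125), 0.25527647137641907) z 38.96659494030727 421
  tilt [    5.7    -8.6 39047.2]
  grip 58 (array([431.6,  64.9]), (24.344999313354492, 11.276152610778809), 0.8434073328971863) [430.6  67.2  55.8] [443.7  70.6  59.8]
  port uv [294.2, 211.8]
t 16.85 pos [314.7199  61.9897 158.0616] F [-0.6896  0.304   0.1323] gap 29.945877857791864 q [ 0.1944 -0.1297 -0.5818  1.1163  0.0001  0.1941]
shift now-axes [-0.0001  0.0983 -0.1146] target-axes [-0.0001  0.0981 -0.1148] turn [ 0.0023 -0.0007  0.0006] sg 1
```

View pics/k1c.png

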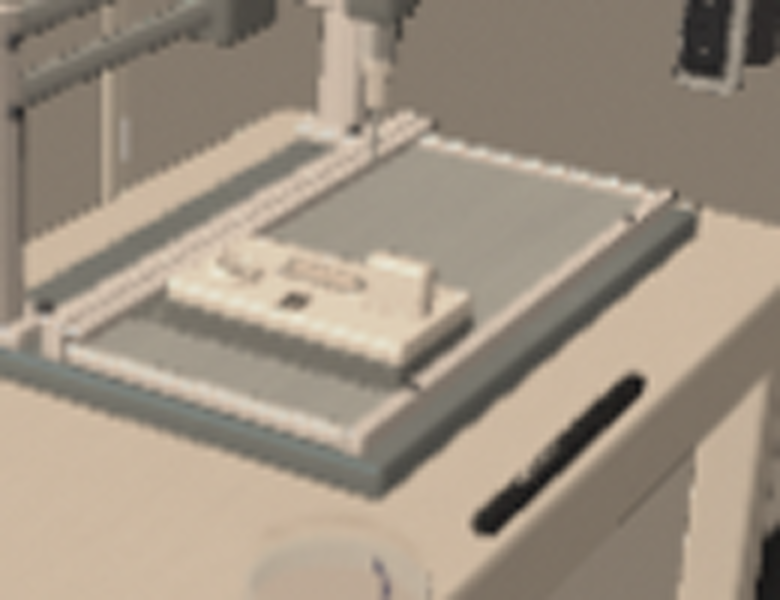

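Seated: the needle tip is visible at about (375,155), the port at about (240,262), and the cassette lies flat behind the curb. Next I'll measure the needle's y from several cues.

Run:
```python
from fit import *
from scipy.optimize import fsolve
for c in ("top","scene"):
    p=imaging.get_image(c)
    W=world(p)[0]; W=W[(W[:,0]>470)&(W[:,0]<530)&(W[:,1]<0)&(W[:,1]>-75)]
    for lo,hi in((60,80),(110,130),(130,150),(150,175),(176,198)):
        H=W[(W[:,2]>lo)&(W[:,2]<hi)]
        if len(H)>8: H=clean(H,5,3)
        if len(H)>8: print(c,lo,len(H),cv2.minEnclosingCircle(H[:,:2].astype(np.float32)),np.percentile(H,[3,97],0)[:,:2].ravel())
    if c=="scene":
        for uv in((302.5,185.8),(302.5,184)):
            print("needle",fsolve(lambda q:np.array(proj(p,(q[0],q[1],54)))-uv,(501,-34)), "y at x=501:",fsolve(lambda q:proj(p,(501,q[0],54))[0]-uv[0],-34))
        n=cv2.resize(p["img"][165:205,285:320,::-1],None,fx=15,fy=15,interpolation=cv2.INTER_CUBIC); cv2.imwrite("pics/n.png",n)
```

```text
top 130 154 ((508.22918701171875, -37.14738845825195), 23.857309341430664) [488.3 -52.3 529.1 -21.4]
top 176 150 ((499.80181884765625, -34.36907958984375), 17.818689346313477) [492.8 -49.1 507.5 -18.1]
scene 110 87 ((508.2693786621094, -33.24732208251953), 22.637338638305664) [488.7 -41.2 528.7 -20.9]
scene 130 95 ((508.10443115234375, -32.04229736328125), 22.699548721313477) [488.3 -39.1 525.8 -21.7]
scene 150 63 ((497.5279541015625, -32.290618896484375), 8.618108749389648) [492.5 -38.4 504.2 -24.9]
scene 176 52 ((497.09075927734375, -33.47434616088867), 16.330650329589844) [492.1 -48.3 505.8 -17.6]
needle [500.4 -40.5] y at x=501: [-41.5]
needle [506.8 -52. ] y at x=501: [-41.5]
```

View pics/n.png

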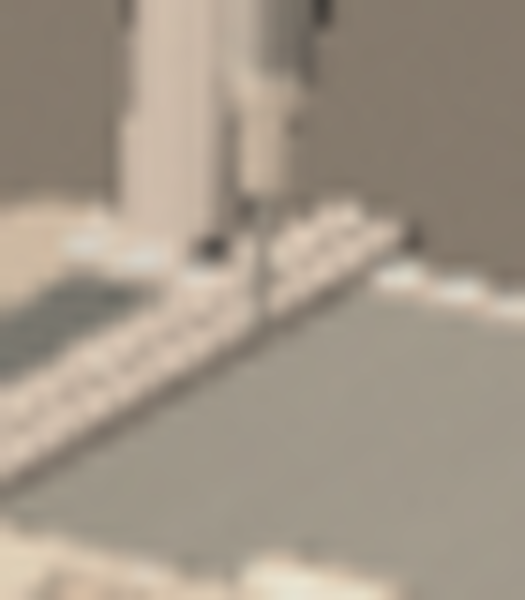

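```bash
python3 -m inch '0 0.01 -0.029 0.002 -0.0007 0;0 0.02 -0.029 0 0 0;0 0.03 -0.029 0 0 0;0 0.02 -0.027 0 0 0;0 0 0 0 0 0;0 0 0 0 0 0';python3 go.py 430.5 62.2 43 0.001 0.0|head -2
```

```text
time_s: 17.55
eef_pos: [434.4, 61.5, 71.7]
eef_rot: [0.501, -0.499, -0.499, 0.501]
contact_force: [0.5, 0.2, 0.6]
finger_gap: 30.0
t 17.55 pos [434.3646  61.5     71.7364] F [0.505  0.1912 0.552 ] gap 30.013210067292896 q [ 0.1402  0.191  -0.4834  0.9008  0.0007  0.1404]
shift now-axes [0.0007 0.0288 0.0037] target-axes [0.0007 0.0287 0.0039] turn [-0.0045 -0.0012  0.0001] sg 1
```

```bash
python3 -m inch '0.0007 0.01 0.004 -0.004 -0.001 0;0 0.01 0 0 0 0;0 0.007 0 0 0 0;0 0 0 0 0 0';python3 go.py 430.5 62.2 43 0.001 0.0|head -2
```

```text
time_s: 17.95
eef_pos: [429.6, 62.2, 44.5]
eef_rot: [0.5, -0.5, -0.5, 0.5]
contact_force: [-0.2, -0.4, 0.5]
finger_gap: 30.0
t 17.95 pos [429.5857  62.1769  44.4676] F [-0.1762 -0.414   0.5393] gap 30.03779162266559 q [ 0.1436  0.2098 -0.5393  0.8221  0.0001  0.1429]
shift now-axes [ 0.      0.0015 -0.0009] target-axes [ 0.      0.0015 -0.0009] turn [-0.0004 -0.0003  0.0001] sg 1
```

```bash
python3 -m inch '0 0 0 0 0 0;0 0 0 0 0 0;0 0 0 0 0 0;0 0 0 0 0 0;0 0 0 0 0 0;0 0 0 0 0 0' 0 40;python3 go.py 430.5 -46.8 44.5 0.001 0.0|head -2
```

```text
time_s: 18.55
eef_pos: [429.8, 62.2, 45.6]
eef_rot: [-0.5, 0.5, 0.5, -0.5]
contact_force: [-0.0, 0.1, -1.8]
finger_gap: 9.8
t 18.55 pos [429.8091  62.2455  45.6465] F [-0.011   0.1153 -1.8053] gap 9.84008675096013 q [ 0.1437  0.208  -0.538   0.8243  0.0002  0.1429]
shift now-axes [-0.109   0.0011 -0.0006] target-axes [-0.109   0.0011 -0.0006] turn [ 0.0005 -0.0002  0.0003] sg 1
```

```bash
python3 -m inch '0 0.001 0 0 0 0;-0.005 0.0003 0 0 0 0;-0.01 0 0 0 0 0;-0.01 0 0 0 0 0;-0.01 0 0 0 0 0;-0.01 0 0 0 0 0;-0.005 0 0 0 0 0;0 0 0 0 0 0';python3 go.py 430.5 -46.8 44.5 0.001 0.0|head -2
```

```text
time_s: 19.35
eef_pos: [430.0, 9.8, 45.0]
eef_rot: [-0.5, 0.499, 0.501, -0.499]
contact_force: [-1.7, 2.3, 1.0]
finger_gap: 10.1
t 19.35 pos [430.0255   9.79    44.9589] F [-1.6726  2.2811  0.9602] gap 10.117006255916209 q [ 0.0208  0.2006 -0.5497  0.8193  0.0027  0.0193]
shift now-axes [-0.0566  0.0003 -0.0004] target-axes [-0.0566  0.0005 -0.0004] turn [0.0011 0.0004 0.0027] sg 1
```

Good. Continuing, stopping a little short so I can measure.

```bash
python3 -m inch '-0.005 0 0 0.001 0 0.002;-0.01 0 0 0 0 0;-0.01 0 0 0 0 0;-0.01 0 0 0 0 0;-0.008 0 0 0 0 0;-0.004 0 0 0 0 0;0 0 0 0 0 0;0 0 0 0 0 0';python3 go.py 430.5 -46.8 44.5 0.001 0.0|head -2
```

```text
time_s: 20.15
eef_pos: [430.3, -41.7, 44.9]
eef_rot: [-0.5, 0.5, 0.5, -0.5]
contact_force: [-0.6, 2.9, -0.3]
finger_gap: 9.6
t 20.15 pos [430.2587 -41.6613  44.9487] F [-0.5611  2.8602 -0.3229] gap 9.63593661762306 q [-0.097   0.2053 -0.5436  0.8216  0.0007 -0.0978]
shift now-axes [-0.0051  0.0004 -0.0002] target-axes [-0.0051  0.0004 -0.0002] turn [ 0.0003 -0.0002  0.0006] sg 1
```

```bash
python3 -m inch '-0.003 0 0 0 0 0;-0.002 0 0 0 0 0;0 0 0 0 0 0;0 0 0 0 0 0';python3 go.py 430.5 -46.8 44.5 0.001 0.0|head -2
```

```text
time_s: 20.55
eef_pos: [430.3, -46.6, 45.0]
eef_rot: [-0.5, 0.5, 0.501, -0.5]
contact_force: [-1.2, 0.4, 1.0]
finger_gap: 9.9
t 20.55 pos [430.2771 -46.6052  44.9621] F [-1.1698  0.393   1.0338] gap 9.909745697588665 q [-0.1082  0.2063 -0.5423  0.8219  0.0004 -0.1098]
shift now-axes [-0.0002  0.0005 -0.0002] target-axes [-0.0002  0.0005 -0.0002] turn [0.0003 0.0006 0.0004] sg 1
```

```bash
python3 -m inch '0 0 0 0 0 0;0 0 0 0 0 0;0 0 0 0 0 0' 0.03;python3 -m inch '0 -0.015 0.003 0 0 0;0 -0.03 0.02 0 0 0;0 -0.04 0.03 0 0 0;0 -0.03 0.03 0 0 0;0 0 0.03 0 0 0;0 0 0 0 0 0;0 0 0 0 0 0';python3 chk.py
python3 - <<'E'
from fit import *
p=imaging.get_image("top")
W=world(p)[0]; W=W[(W[:,0]>470)&(W[:,0]<530)&(W[:,1]<0)&(W[:,1]>-75)&(W[:,2]>176)]; W=clean(W,5,3)
print("flange",len(W),cv2.minEnclosingCircle(W[:,:2].astype(np.float32)),np.percentile(W,[3,97],0)[:,:2].ravel())
p=imaging.get_image("scene"); a=p["img"][:,:,::-1]
n=cv2.resize(a[160:225,265:350],(785,600),interpolation=cv2.INTER_CUBIC); cv2.imwrite("pics/n2.png",n)
for nm,X in(("port rim",(500.5,-34,45)),("tip",(500.5,-34,54))):
    u,v=proj(p,X); print(nm,(u-265)*9.23,(v-160)*9.23)
E
```

```text
time_s: 20.85
eef_pos: [430.5, -46.5, 45.0]
eef_rot: [-0.499, 0.5, 0.501, -0.5]
contact_force: [0.8, -0.8, -0.4]
finger_gap: 30.2
time_s: 21.55
eef_pos: [313.9, -46.7, 164.4]
eef_rot: [-0.499, 0.5, 0.501, -0.5]
contact_force: [0.3, -0.6, -0.7]
finger_gap: 30.0
top body top (array([467.8, -44.1]), (104.52880859375, 60.37059783935547), 0.29391029477119446) z 41.03670680154298 884
  tilt [    0.5    -1.7 40949.6]
  grip 68 (array([432.8, -43.5]), (11.427640914916992, 24.708948135375977), 88.85530090332031) [432.7 -43.4  59.7] [445.2 -37.9  63.8]
  port uv [349.5, 207.0]
scene body top (array([466.8, -41.8]), (59.91359329223633, 104.27642822265625), 89.46463012695312) z 39.064500404381754 323
  tilt [    4.4   -14.7 39211.2]
  grip 51 (array([432.1, -43.4]), (25.156524658203125, 10.50267505645752), 3.606407880783081) [431.3 -41.8  55.5] [444.5 -38.   60.8]
  port uv [312.3, 195.6]
flange 150 ((499.3254089355469, -34.46549606323242), 17.797985076904297) [492.7 -49.1 507.7 -18.2]
port rim 332.7602205045386 275.034833610742
tip 334.4846817977995 244.8483911899597
```

View pics/n2.png

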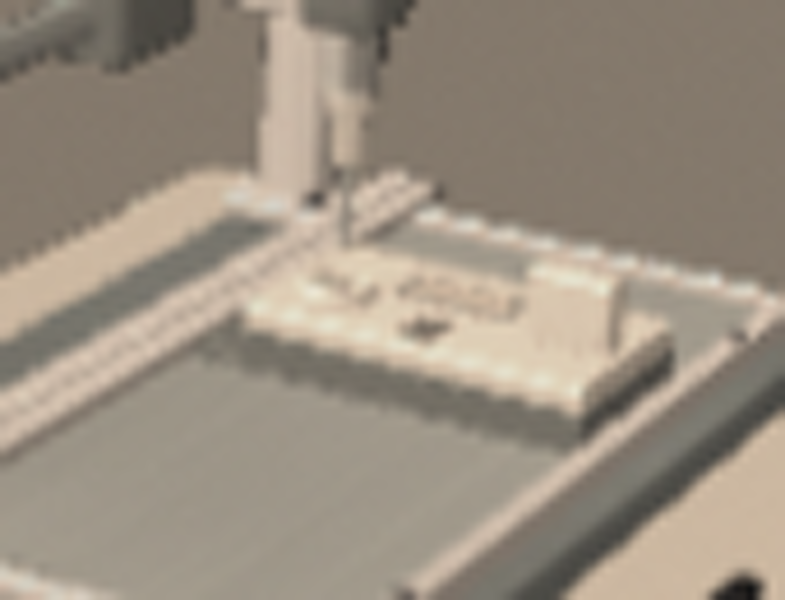

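The needle tip is at (347,243), right above the port collar at about (345,283), and the cassette is flat. I'll cross-check numerically by comparing the collar points with the needle column in the scene depth.

Run:
```python
from fit import *
acc={}
for c in ("top","scene"):
    W=[];I=[]
    for _ in range(4):
        p=imaging.get_image(c); W.append(world(p)[0]); I.append(p["img"].astype(float))
    W=np.vstack(W); zt=41 if c=="top" else 39
    B=W[(abs(W[:,0]-465)<70)&(abs(W[:,1]+44)<45)]
    col=B[(B[:,2]>zt+2.8)&(B[:,2]<zt+8)&(B[:,0]>475)&(B[:,0]<522)]
    print(c,"collar",len(col),np.median(col,0),np.percentile(col,[5,95],0).ravel())
    t=B[(abs(B[:,2]-zt)<2)&(B[:,0]>425)&(B[:,0]<515)]
    print("  body y range",np.percentile(t[:,1],[.5,99.5]),"mid",np.percentile(t[:,1],[.5,99.5]).mean())
    n=W[(W[:,0]>485)&(W[:,0]<515)&(W[:,1]<-15)&(W[:,1]>-55)]
    for lo,hi in((52,82),(82,105),(145,172),(176,198)):
        q=n[(n[:,2]>lo)&(n[:,2]<hi)]
        if len(q)>5: print("  head",lo,len(q),np.median(q,0),np.percentile(q[:,1],[3,97]))
im=np.mean(I,0).mean(2); s=im[183:197,296:312]; print(s.astype(int)); print(proj(p,(500.5,-33.7,45)),proj(p,(500.5,-34,54)))
```

```text
top collar 156 [495.8 -31.1  45.1] [477.3 -66.   43.9 509.9 -23.1  47.9]
  body y range [-73.5 -14.4] mid -43.923121663389885
  head 52 8 [499.5 -33.   64.8] [-34.  -32.3]
  head 145 43 [492.7 -30.2 154.4] [-38.2 -26.9]
  head 176 601 [499.1 -31.6 190.4] [-49.3 -18.1]
scene collar 77 [499.8 -32.3  43.2] [490.7 -42.2  42.  509.1 -23.8  44.6]
  body y range [-73.9 -12.9] mid -43.3559540985205
  head 52 51 [499.5 -33.6  69.4] [-36.7 -29.5]
  head 82 143 [498.  -30.4  95.3] [-34.9 -25.9]
  head 145 296 [496.3 -28.9 159. ] [-38.5 -25.4]
  head 176 227 [498.9 -32.4 180.5] [-49.1 -18.2]
[[187 200 201 195 189 170 137 153 181 184 182 154 131 143 191 205]
 [180 193 196 185 180 163 141 176 176 161 124 115 133 150 169 177]
 [186 186 187 173 182 176 147 167 140 122 117 132 146 149 149 153]
 [181 175 165 180 189 181 153 162 155 153 149 152 150 149 149 149]
 [169 181 189 187 194 196 190 198 202 197 177 176 172 166 156 154]
 [191 188 196 190 194 201 204 203 202 202 202 202 202 197 181 178]
 [199 198 193 177 175 191 198 200 207 204 203 202 202 194 188 196]
 [202 210 196 177 165 169 170 196 207 194 199 198 187 168 163 183]
 [203 211 222 220 198 179 171 194 179 157 192 194 155 165 173 176]
 [202 206 211 211 206 199 185 173 157 170 197 203 184 186 176 173]
 [213 211 199 197 196 193 189 191 182 197 203 203 203 203 194 200]
 [218 215 208 207 213 211 205 202 202 203 203 203 195 192 157 172]
 [196 197 203 212 218 214 208 208 212 210 204 201 167 144 112 116]
 [174 174 178 190 196 198 203 212 218 214 208 208 183 157 141 134]]
(np.float64(300.9946289971722), np.float64(189.83257967758016)) (np.float64(301.23886043313104), np.float64(186.52745299999563))
```

```bash
python3 -c "
from cell import readout,r
s=readout.sense();print(s['time_s'],s['contact_force'],s['eef_pos'])
print(r.finish_job())"
```

```text
22.25 [ 0.07794503 -0.48039163 -0.07759359] [313.55987557 -46.57039937 163.8861503 ]
the job is handed in; nothing more can be done
None
```

The cassette is seated flat in the bed with its port under the needle, and I handed the job in at 22.3 s. I tucked the tongue under the lip about 100 mm to the side of the needle, lowered the front behind the curb and let go. I then took it again by the thumb grip, slid it 109 mm along the bed, released it and drew the arm clear.

**Last checks:**
- **Alignment:** the port collar measured at about (500, -33.4) mm and the needle and syringe at about (500, -33.9) mm. The two cameras agree within about 1.5 mm, against the 4 mm allowed.
- **Seating:** the cassette's top face read 41 mm in the top camera and 39 mm in the scene camera, against the 40 mm expected. Tilt was at most 2 mrad in the top view and about 15 mrad in the noisier scene depth, under the 40 mrad limit.
- **Clearances:** the robot was about 120 mm clear of the stand with no contact force. I never brought it close to the syringe head, the petri dish or the carton, but I did not re-measure the dish and the carton at the end.

**What failed or disagreed:**
- The first grasp closed at the top of the grip because the arm had drifted upward. I reopened and repeated it, and the cassette had not moved.
- A single-pixel estimate of the needle's position along the bed, from the scene camera's oblique view, gave -41 mm. I discarded it in favour of the depth readings because one pixel there is worth about 5 mm.

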